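# Lock the hold-down clamp on the round carving

### The arm

A 6-joint arm with a two-finger parallel gripper is mounted at the origin on the work surface. World frame = base frame: x ahead of the robot, y to its left, z up, the work surface at z = 0. Lengths are in m, angles in rad, forces in N, time in s.
With the tool pointing down it reaches from about 0.4 to 0.825 m from the base axis. Payload 7 kg.
Tool frame: the origin (TCP) lies at the centre of the arm's flange, where the gripper is bolted on; the fingertips stand 178 mm ahead of it and the grasp point (between the pads) lies ahead of it (tcp_to_grasp is the z of the grasp point in the tool frame, in m); z points along the fingers, x is the direction in which the jaws open and shut, and the axes are right-handed (so a half turn about z gives the same grasp; the last joint's range is limited). The gripper opens to 88 mm and grips with 3 to 60 N. Pads are 19 mm wide; open, the fingers measure 130 mm over their backs; the gripper's body (78 mm by 193 mm) begins 47 mm behind the grasp point.
Start: joints at [1.547, 0.359, 0.012, 0, -1.224, -0.288], TCP at [0.207, 0.642, 0.405] pointing down, gripper open.
Joint ranges: [-3.07, 3.07], [-1.43, 2.12], [-1.02, 1.25], [-3.03, 1.67], [-3.05, -0], [-3.03, 3.03]. Speed limits (rad/s): [2.39, 2.39, 3.01, 3.14, 3.14, 3.14].

### API

Orientations are given as [roll, pitch, yaw] about the fixed x, y, z axes, in that order (R = Rz(yaw) Ry(pitch) Rx(roll)).
In Python, from station import get_state, grab_frame, job_done, tcp_to_grasp gives the robot as it stands.
- The arm moves only by the tool drive_tool, never from a script. Its argument "moves" is a list of rows, each a list of 7 numbers: the shift along the tool's x, y, z in mm, then the turn, a rotation vector about the tool's x, y, z in degrees, then the closure, from -1 (fully open) to 1 (shut), so that 0 is half open. In form: [[dx, dy, dz, ax, ay, az, claw], ...]. A call has 1 to 12 rows; each row is the pose to reach, as a shift and turn from the pose commanded when the call began, along the tool's axes at that moment; what a row does not reach only later rows make up. A row lasts 1/8 s, in which the tool goes at most 62.5 mm and 10.7 degrees, less where a joint would pass 70% of its speed; a pose out of reach is approached as far as the arm can. A call with a gripper value outside its range is refused whole. The fingers move at their own pace and stop on an object; "grip_force" is the grip in N (left out, the last holds). Time passes only in rows, so rows that repeat a pose let the fingers close. It gives the time, the measured TCP pose, the force and the opening at its end, in the units of the state.
- get_state(): the state, without advancing time (a new reading comes with each control period).
- grab_frame(name): name is "side" or "top"; returns a dict with "img" (480x640x3 uint8, red, green, blue), "range_z" (480x640 float32, m along the optical axis (not along the pixel's ray), 0 where there is no reading), "fovy" (degrees; the focal length in pixels is half the picture's height over the tangent of half this angle, whatever the lens; pixels are square), "cx", "cy" (the principal point, pixels), "k1" (the pictures are not rectified: a ray, as slopes to the right and down, at radius r is drawn at 1 + k1 r^2 times it, then the intrinsics apply), "rvec" (rotation vector, rad) and "tvec" (3), from world to camera coordinates, as OpenCV has them. Camera axes: x right, y down, z forward; pixel columns grow to the right and rows downward; lengths in m; the calibration is good to about 2 mm. A picture is of the moment at which its call begins.
- job_done(): hands the job in, once; it reports no verdict.
The state is a dict: "t": time; "q": joint angles; "qd": joint speeds; "joint_efforts": joint torques, N m; "eef_pos": TCP position; "ee_rot": TCP orientation; "force": force on the tool from outside, world axes, zero at the start; "moment": the same for the moment, N m; "width": finger opening in m.
Only numpy, scipy, OpenCV 4.12 (cv2) and the standard library are available. Lean on these libraries where they do the work, as an engineer would, in place of code of your own. Each camera call takes 0.05 s, during which the arm holds its last target. There are 200 camera calls.

### The job

The round carved board lies ready in its fixture under an open toggle clamp. Push down the handle of that clamp until it snaps past its over-center point and stays locked on its own with the spindle down on the board, without shifting the board. Leave the clamp of the square board open.

Things in the scene. Friction and masses are not known exactly. Their poses are not given: they have to be found in the camera images.
- round_handle (a joint): Lever of the toggle clamp on the plywood fixture that carries the round board; level pivot 70 mm above the bench, end 150 mm from it. rad: 0 open, raised 60 deg (1.05) above level; grows going down; 1.05 level, at the stop. Starts at 0, springs back there (6 to 9 N at the grip) until over-center at about 0.85, then snaps to 1.05 and stays. Open, the clamp bar stands upright 35 mm beyond the pivot.
- round_grip (a point): Centre line of the black round grip (20 mm thick, 82 mm long) on that lever, 110 mm from the pivot, 40 mm from the free end; moves with it. x: along the lever, pivot to free end (away from the board, roughly towards the robot); y: level, parallel to the pivot; z: out of the upper face, the side to push. The pivot is 110 mm along -x.
- round_board: Round light-wood board with a carved rosette, 150 mm in diameter, 22 mm thick, about 0.25 kg, lying loose on its fixture (plywood, 340 x 180 x 18 mm, fixed); origin at the centre of its underside, 18 mm above the bench, z up. It lies about 160 mm from the lever's pivot, on the side away from the lever.
- square_handle (a joint): Lever of the identical clamp on the other fixture, which carries the square board (140 x 140 x 22 mm). Same values: 0 open, 1.05 locked. Starts at 0 and must be left open. The two fixtures stand side by side; which is left and which right varies.
Mind the look-alikes: they are no part of the job. Leave any turquoise or yellow look-alike of the round_board alone.

How it is judged:
At the end, for the whole second after the job is handed in: The round board's clamp stands locked by itself: its handle is past over-center and down at its stop (joint above 1.0 rad, at rest); the round board lies flat (within 0.1 rad), at rest and within 15 mm of where it started; the square board's clamp is still open (joint below 0.45 rad) (value of joint round_handle above 1 rad and velocity of joint round_handle below 0.1 rad/s and value of joint square_handle below 0.45 rad and distance of round_board from where it was at the start of the episode below 0.015 m and angle between round_board's own z axis and vertical below 0.1 rad and linear speed of round_board below 0.03 m/s); the robot touches nothing.
It fails at once if the clamp of the square board is pushed towards closed (joint above 0.6 rad) (value of joint square_handle above 0.6 rad).
It also fails if it takes over 29 s, if anything falls off the work surface, if the arm or the gripper's body presses on something with over 40 N, if the wrist force passes 120 N, or if a joint passes its speed limit or range.

## Working session

There is one attempt and no reset: what is moved stays moved. The work goes in short steps, Python scripts to look and compute and a tool call to move; the robot and the scene stay as the last step left them, time stands still between calls to the robot, and variables do not carry over. Pictures are saved under pics/ and viewed, about 8 in all and at most 12, crops included, and the job is handed in when it is done.

Besides the shell and the picture viewer there is one more tool, called after ">>>" in YAML: its name, and indented under it one key for each argument. drive_tool: Moves the arm, as the interface text tells. Its arguments: {"type":"object","properties":{"moves":{"type":"array"},"grip_force":{"type":"number"}},"required":["moves"]}

```bash
mkdir -p pics; cat > h.py <<'E'
import numpy as np, cv2, pickle
from station import *
def grab(n,f):
    d=grab_frame(n); pickle.dump(d,open(f'{f}.pkl','wb')); cv2.imwrite(f'pics/{f}.png',d['img'][:,:,::-1]); return d
def cloud(d):
    H,W=d['range_z'].shape; f=H/2/np.tan(np.radians(d['fovy'])/2)
    K=np.array([[f,0,d['cx']],[0,f,d['cy']],[0,0,1]])
    u,v=np.meshgrid(np.arange(W),np.arange(H))
    x=(u-d['cx'])/f; y=(v-d['cy'])/f; rd=np.hypot(x,y); r=rd.copy()
    for _ in range(20): r=rd/(1+d['k1']*r*r)
    s=1/(1+d['k1']*r*r); z=d['range_z']
    P=np.dstack([x*s*z,y*s*z,z]); R=cv2.Rodrigues(np.array(d['rvec'],float))[0]
    Q=(P-np.array(d['tvec']).ravel())@R; Q[z==0]=np.nan; return Q
E
python3 -c "
from h import *
print(get_state(),tcp_to_grasp)
grab('top','top0');grab('side','side0')"
```

```text
{'t': 0.0, 'q': array([ 1.54710010e+00,  3.59392441e-01,  1.10556186e-02, -3.78444609e-04,
       -1.22409411e+00, -2.88074369e-01]), 'qd': array([ 0.00048552, -0.00098665,  0.00162679, -0.00228587, -0.00091472,
       -0.00082482]), 'joint_efforts': array([-3.94483031e-04, -5.82716274e+01,  2.93054366e+01,  6.99729323e+00,
        7.06183855e-03, -1.61405947e-04]), 'eef_pos': array([0.20700482, 0.64226698, 0.40371234]), 'ee_rot': array([-3.14146930e+00, -1.66832686e-03, -1.88269591e+00]), 'force': array([-0.01455105,  0.85956347,  0.73632195]), 'moment': array([-0.00309172, -0.07686908,  0.01632909]), 'width': 0.08746878864509994} 0.1593
```

View pics/top0.png

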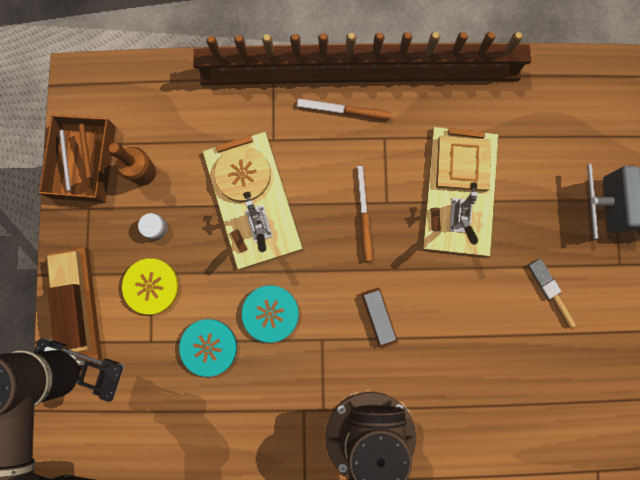

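View pics/side0.png

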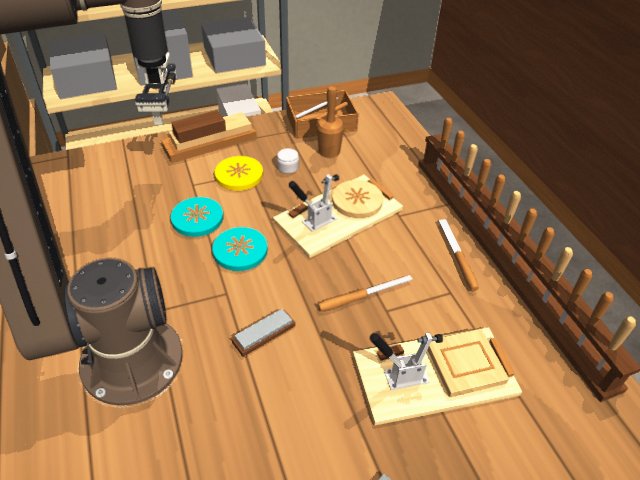

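The top view shows the round board at (242,174), on the left fixture, with its black grip at about (258,235). The square clamp is at (465,215), well to the right. Next I'll measure from the depth.

```bash
python3 -c "
from h import *
import pickle
np.set_printoptions(precision=4,suppress=True)
d=pickle.load(open('top0.pkl','rb'));C=cloud(d);im=d['img'].astype(int)
print('board',C[174,232],C[160,242],C[185,252]); print('base',C[430,370])
m=np.zeros(C.shape[:2],bool);m[185:260,235:275]=1
m&=(C[...,2]>.06)
v,u=np.nonzero(m)
for a,b in list(zip(v,u))[::5]: print(b,a,C[a,b],im[a,b])
# board fit
z=C[...,2];b=(abs(z-.04)<.006);b[:140]=0;b[203:]=0;b[:,:205]=0;b[:,275:]=0
vv,uu=np.nonzero(b);c,r=cv2.minEnclosingCircle(C[b][:,:2].astype(np.float32));print('circ',c,r,np.median(C[b],0))
d=pickle.load(open('side0.pkl','rb'));S=cloud(d);im=d['img'].astype(int)
m=(S[...,2]>.1)&(im.max(2)<70);m[:175]=0;m[215:]=0;m[:,:280]=0;m[:,345:]=0
v,u=np.nonzero(m)
print('side')
for a,b in list(zip(v,u))[::6]: print(b,a,S[a,b],im[a,b])
"
```

```text
board [0.6946 0.3519 0.0409] [0.7334 0.3256 0.0381] [0.6635 0.2983 0.0405]
base [0.0655 0.0186 0.2588]
245 192 [0.6196 0.302  0.1533] [115  91  57]
244 193 [0.6155 0.3035 0.1605] [66 53 31]
249 193 [0.6158 0.2916 0.1581] [63 52 36]
247 194 [0.6128 0.2962 0.1607] [50 46 34]
245 195 [0.6104 0.301  0.1608] [48 41 29]
250 195 [0.61   0.2887 0.1618] [88 76 43]
248 196 [0.6087 0.2942 0.1568] [56 47 39]
246 197 [0.6071 0.2996 0.1526] [62 56 46]
246 198 [0.6059 0.3004 0.1468] [97 84 58]
248 199 [0.6013 0.2943 0.1559] [86 86 84]
250 200 [0.5985 0.2892 0.1571] [121 115 105]
252 201 [0.5948 0.2837 0.1627] [203 183 143]
250 202 [0.5917 0.2882 0.1658] [214 208 203]
248 203 [0.5888 0.2927 0.1685] [217 211 206]
253 203 [0.5929 0.2831 0.1471] [185 163 118]
250 204 [0.5868 0.2882 0.1656] [181 179 179]
248 205 [0.585  0.2934 0.1629] [111 106 102]
253 205 [0.5855 0.2817 0.1591] [113 108  84]
250 206 [0.583  0.2889 0.16  ] [92 92 86]
248 207 [0.581  0.294  0.1578] [67 63 54]
253 207 [0.5809 0.2819 0.1572] [70 65 59]
248 208 [0.5793 0.2945 0.1541] [84 79 62]
253 208 [0.5788 0.2821 0.1553] [55 50 41]
260 
[... 4133 characters left out ...]
8  0.2514 0.189 ] [28 29 29]
295 188 [0.4812 0.2471 0.1909] [27 26 27]
293 189 [0.4757 0.2468 0.1893] [22 20 20]
299 189 [0.4949 0.2557 0.177 ] [27 27 28]
297 190 [0.4882 0.2521 0.1784] [26 25 26]
295 191 [0.48   0.2434 0.1842] [21 19 20]
301 191 [0.5003 0.2557 0.1688] [31 31 30]
299 192 [0.4919 0.2469 0.1748] [29 28 29]
298 193 [0.4908 0.2517 0.1678] [24 24 25]
296 194 [0.4859 0.2535 0.1643] [59 42 28]
302 194 [0.5031 0.2557 0.1578] [28 27 27]
300 195 [0.4965 0.2526 0.1587] [26 25 26]
298 196 [0.4915 0.254  0.1555] [38 28 22]
304 196 [0.5096 0.2584 0.1469] [31 29 30]
302 197 [0.5016 0.2511 0.1517] [26 24 24]
301 198 [0.5    0.2545 0.1458] [20 20 20]
302 199 [0.5035 0.2567 0.1395] [22 20 22]
```

```bash
cat > plan.py <<'E'
from h import *
from scipy.spatial.transform import Rotation as Ro
np.set_printoptions(precision=1,suppress=True)
u=np.array([-.957,-.29,0]);piv=np.array([.5475,.278,0])
def tip(h,z): return piv+u*h+[0,0,z+.178]
def arc(deg,off=0):
    t=np.radians(deg); return tip(.11*np.cos(t)-(.010+off)*np.sin(t)-.0095, .07+.11*np.sin(t)+(.010+off)*np.cos(t))
def show(ts):
    s=get_state();R=Ro.from_euler('xyz',s['ee_rot'])
    Rt=Ro.from_matrix(np.array([[.29,-.957,0],[-.957,-.29,0],[0,0,-1]]).T)
    print('t',s['t'],'pos',s['eef_pos']*1000,'turn',np.degrees((R.inv()*Rt).as_rotvec()))
    for n,p in ts: print(n,R.inv().apply(p-s['eef_pos'])*1000)
E
python3 -c "
from plan import *
show([('above',tip(.022,.245)),('pre',arc(60,.015))])"
```

```text
t 0.1 pos [207.  642.3 403.8] turn [  0.   -0.1 -34.7]
above [ 254.8 -417.8  -18.7]
pre [ 255.8 -416.2   48.5]
```

>>> drive_tool:
  moves:
    - [0, 0, -20, 0, 0, 0, 1]
    - [25, -41, -20, 0, 0, -4, 1]
    - [50, -82, -20, 0, 0, -8, 1]
    - [76, -125, -20, 0, 0, -12, 1]
    - [102, -167, -20, 0, 0, -16, 1]
    - [128, -210, -20, 0, 0, -20, 1]
    - [153, -250, -20, 0, 0, -24, 1]
    - [178, -292, -20, 0, 0, -28, 1]
    - [204, -334, -20, 0, 0, -32, 1]
    - [230, -376, -20, 0, 0, -34.7, 1]
    - [255, -418, -20, 0, 0, -34.7, 1]
    - [255, -418, -20, 0, 0, -34.7, 1]
  grip_force: 20

```text
t: 1.6
eef_pos: [0.5282, 0.2691, 0.4241]
ee_rot: [3.141, -0.001, -1.281]
force: [-0.4, -0.4, -1.0]
width: 0.0006
```

```bash
python3 -c "
from plan import *
show([('above',tip(.022,.245)),('pre',arc(60,.015))]+[(a,arc(a)) for a in range(60,-1,-6)])
print(get_state()['width']);grab('side','side1')"
```

```text
t 1.6 pos [528.2 269.1 424.1] turn [ 0.1 -0.  -0.2]
above [-2.9  1.   1. ]
pre [-3.   2.7 68.3]
60 [-2.9 15.7 75.8]
54 [-2.9 25.9 81.2]
48 [-2.8 35.5 87.6]
42 [-2.8 44.4 95.1]
36 [ -2.8  52.5 103.4]
30 [ -2.8  59.6 112.4]
24 [ -2.7  65.8 122.2]
18 [ -2.7  70.8 132.6]
12 [ -2.7  74.8 143.5]
6 [ -2.7  77.7 154.7]
0 [ -2.7  79.3 166.1]
0.0006288862534668239
```

View pics/side1.png

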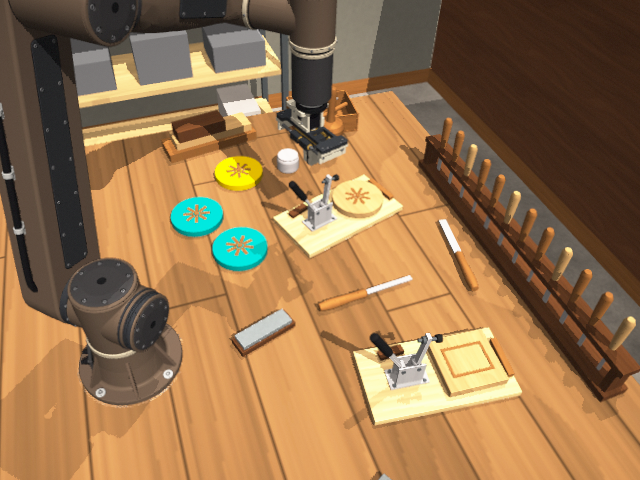

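The gripper is above the clamp with its fingers shut at about (320,155), between the lever and the bar. The long side of its body lies across the lever. I'll descend next and then start the arc.

>>> drive_tool:
  moves:
    - [-3, 1, 25, 0, 0, 0, 1]
    - [-3, 3, 50, 0, 0, 0, 1]
    - [-3, 3, 68, 0, 0, 0, 1]
    - [-3, 9, 72, 0, 0, 0, 1]
    - [-3, 16, 76, 0, 0, 0, 1]
    - [-3, 21, 78.5, 0, 0, 0, 1]
    - [-3, 26, 81, 0, 0, 0, 1]
    - [-3, 31, 84.5, 0, 0, 0, 1]
    - [-3, 35.5, 87.5, 0, 0, 0, 1]
    - [-3, 35.5, 87.5, 0, 0, 0, 1]

```text
t: 2.9
eef_pos: [0.4918, 0.2642, 0.3376]
ee_rot: [-3.14, 0.001, -1.277]
force: [1.3, 1.0, 4.8]
width: 0.0006
```

```bash
python3 -c "
from plan import *
show([(a,arc(a)) for a in range(48,-1,-6)])
print(get_state()['force']);d=grab('side','side2')
cv2.imwrite('pics/side2c.png',cv2.resize(d['img'][100:270,240:430,::-1],None,fx=3.5,fy=3.5))"
```

```text
t 2.9 pos [491.8 264.2 337.6] turn [-0.1  0.  -0. ]
48 [ 3.  -0.6  1.2]
42 [3.  8.2 8.6]
36 [ 3.  16.3 16.9]
30 [ 3.  23.5 25.9]
24 [ 3.  29.6 35.7]
18 [ 3.  34.8 46.1]
12 [ 3.  38.8 56.9]
6 [ 3.  41.6 68.1]
0 [ 3.  43.3 79.6]
[1.3 1.  4.8]
```

View pics/side2c.png

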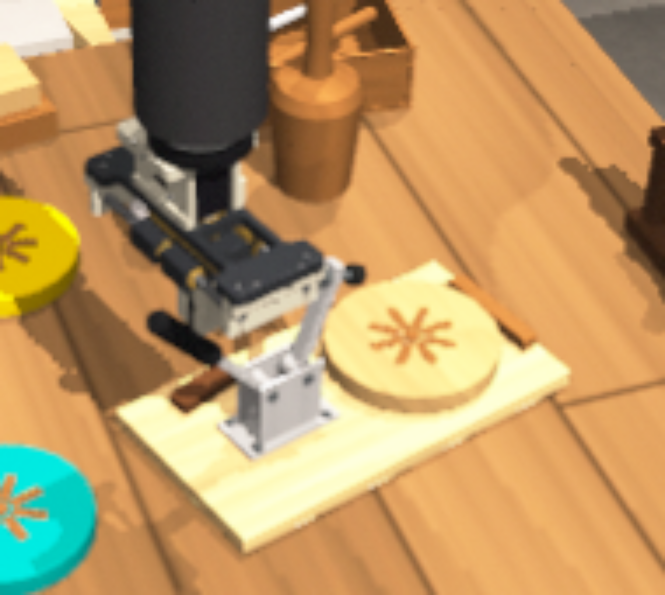

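The handle is coming down with about 5 N of contact and the bar is tilting. I'll continue along the arc.

>>> drive_tool:
  moves:
    - [1, 4, 5, 0, 0, 0, 1]
    - [2, 8, 9, 0, 0, 0, 1]
    - [3, 16, 17, 0, 0, 0, 1]
    - [3, 23.5, 26, 0, 0, 0, 1]
    - [3, 29.5, 36, 0, 0, 0, 1]
    - [3, 35, 46, 0, 0, 0, 1]
    - [3, 37, 52, 0, 0, 0, 1]
    - [3, 39, 57, 0, 0, 0, 1]
    - [3, 40, 62, 0, 0, 0, 1]
    - [3, 41.5, 68, 0, 0, 0, 1]
    - [3, 42, 73, 0, 0, 0, 1]
    - [3, 42, 73, 0, 0, 0, 1]

```text
t: 4.45
eef_pos: [0.4524, 0.2489, 0.2636]
ee_rot: [3.141, -0.001, -1.277]
force: [1.1, 0.4, -0.4]
width: 0.0005
```

```bash
python3 -c "
from plan import *
show([(a,arc(a)) for a in (6,0)])
print(get_state()['force']);d=grab('side','side3')
cv2.imwrite('pics/side3c.png',cv2.resize(d['img'][100:270,240:430,::-1],None,fx=3.5,fy=3.5))"
```

```text
t 4.45 pos [452.4 248.9 263.6] turn [ 0.1 -0.  -0. ]
6 [-0.3 -0.6 -5.8]
0 [-0.3  1.   5.6]
[ 1.1  0.4 -0.4]
```

View pics/side3c.png

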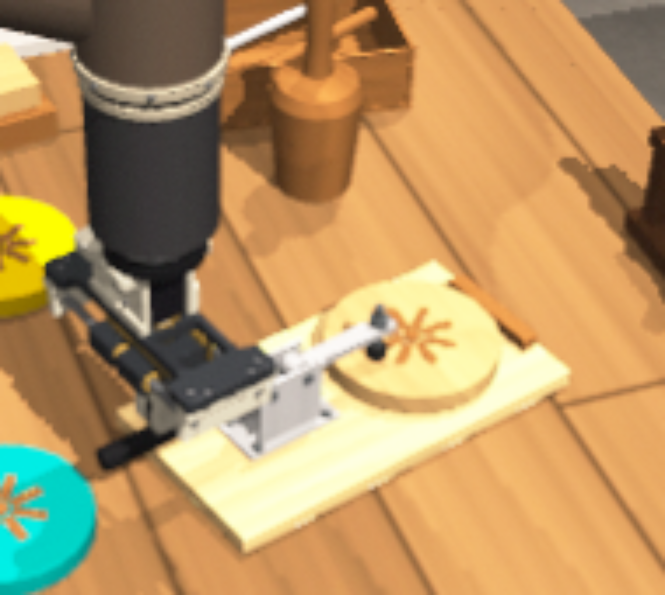

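The clamp has snapped over. Its spindle is on the board and the force on the tool has dropped to about zero. I'll retreat upward and check.

>>> drive_tool:
  moves:
    - [0, 0, -10, 0, 0, 0, 1]
    - [0, 0, -40, 0, 0, 0, 1]
    - [0, 0, -80, 0, 0, 0, 1]
    - [0, 30, -120, 0, 0, 0, 1]
    - [0, 60, -130, 0, 0, 0, 1]
    - [0, 90, -130, 0, 0, 0, 1]
    - [0, 90, -130, 0, 0, 0, 1]
    - [0, 90, -130, 0, 0, 0, 1]

```text
t: 5.5
eef_pos: [0.3665, 0.2231, 0.3951]
ee_rot: [-3.14, 0.001, -1.276]
force: [0.4, -0.0, 0.2]
width: 0.0002
```

```bash
python3 -c "
from plan import *
import pickle
print(get_state()['t'],get_state()['force']);d=grab('side','side4');S=cloud(d);im=d['img'].astype(int)
np.set_printoptions(precision=4,suppress=True)
m=(im.max(2)<60)&(S[...,2]>.04)&(S[...,2]<.13)&(abs(S[...,0]-.44)<.06)&(abs(S[...,1]-.25)<.05)
r=((S[m]-piv)@u); z=S[m][:,2]; print('grip pts',m.sum(),'slope',np.polyfit(r,z,1),r.min(),r.max(),z.min(),z.max())
s0=cloud(pickle.load(open('side0.pkl','rb')))
for Q in (s0,S):
    b=(abs(Q[...,2]-.04)<.006)&(np.hypot(Q[...,0]-.7,Q[...,1]-.326)<.1); P=Q[b]
    far=P[(P@[0,-0,1]>0)]; e=[P[:,0].max(),P[:,1].max(),P[:,1].min()];print('board',b.sum(),np.median(P,0),e,np.linalg.lstsq(np.c_[P[:,:2],np.ones(len(P))],P[:,2],rcond=None)[0])
cv2.imwrite('pics/side4c.png',cv2.resize(d['img'][130:420,240:540,::-1],None,fx=2,fy=2))"
```

```text
5.5 [ 0.4 -0.   0.2]
grip pts 157 slope [-0.028   0.0802] 0.07452100695047076 0.15220120676566623 0.0667970018653309 0.08483728307239037
board 1360 [0.6978 0.3204 0.04  ] [np.float64(0.7968198437955059), np.float64(0.39983646653721244), np.float64(0.248032485368566)] [-0.0035  0.0005  0.0422]
board 1192 [0.7043 0.3126 0.04  ] [np.float64(0.7967683738065875), np.float64(0.40130523281842884), np.float64(0.24782425526590005)] [-0.0012  0.0042  0.0394]
```

View pics/side4c.png

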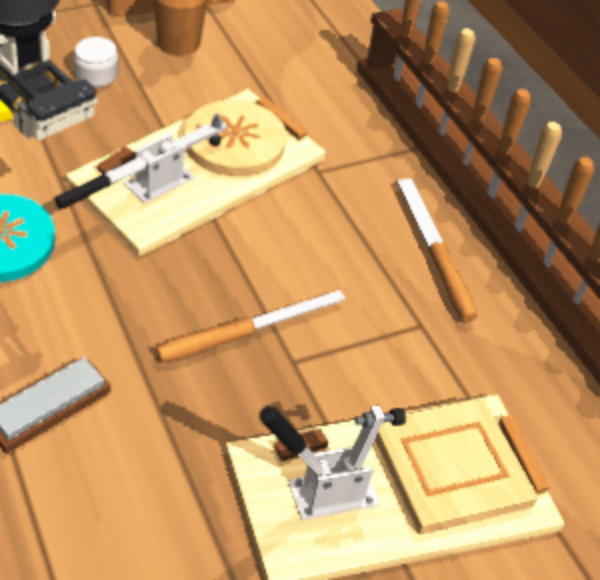

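The lever is level, with the grip at about 0.08 m and a slope of -0.03. The board's edges haven't moved by more than about 1.5 mm. The square clamp is still open and the robot is clear, so I'll hand it in.

```bash
python3 -c "
from station import *
print(job_done())"
```

```text
the job is handed in; nothing more can be done
None
```

The round board's clamp is locked, and I handed the job in at about 5.6 s. I pushed its grip down along its arc with the closed fingertips until it snapped over-center, then moved the arm clear.

My last checks, made after the arm had moved away:
- **Clamp:** the lever stays level by itself (slope about -0.03, grip at about 0.08 m) and the spindle is on the board.
- **Round board:** it lies flat, and its edges are within about 1.5 mm of where they started. The median of the board's depth points differed by about 8 mm. I put that down to the clamp bar now hiding part of the board, because the edges did not move.
- **Square clamp:** it still stands open in the picture.
- **Robot:** it touches nothing, and the force on the tool is about zero.

I could not read the joint values directly, so the locked state is judged from the picture and the depth data.

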